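Hold a sample slide flush on the tilted inspection stage

TASK

Lift the lid off the sample dish by its knob and stand it upright on the black mat. Then take the slide out of the dish by its fin, tilt it to match the sloped stage face, lay it centred, square and flush on the face, and push until the sprung face has sunk about half-way in. Finish like that, still gripping the slide and holding it pushed flush; do not let go, and do not disturb the other things on the bench.

Things in the scene. Friction and masses are not known exactly. Their poses are not given: they have to be found in the camera images.
- lid_knob (a point): Centre of the black knob (26 mm across, 32 mm tall, neck 18 mm across in its lowest 6 mm) on the white lid, an upside-down round cup 124 mm across, 58 mm tall without the knob, 160 g, loose over the dish's collar. The point is 74 mm above the lid's bottom rim, z axis up: 76 mm above the bench once the lid is on the mat. Lift the lid at least 60 mm to clear the fin under it.
- dish: Grey round dish fixed on the bench: a flange 140 mm across and 8 mm high, on which both the lid and the slide stand, with an upright collar 112 mm outside, 104 mm inside diameter, up to 20 mm above the bench. Origin: centre of its underside, on the bench. It is covered by the lid at the start.
- slide_mid (a point): Metal slide, under the lid at the start, flat in the dish: 56 (x) by 40 (y) by 5 mm, 70 g, with a black upright fin on its middle, 24 mm long (x), 14 mm thick (y), rising to 45 mm above the underside. The point is on the centre line 22.5 mm above the underside, z axis up. Pinch the fin across its thickness, fingertips above the slide's top surface. A half turn about z looks the same.
- face_mid (a point): Centre of the top surface of the stage's sloped steel face plate, 84 mm (x axis, up the slope, away from the robot) by 72 mm (y, level). z axis: outward normal, leaning towards the robot by 10 to 26 degrees, different each time, clamped. About 74 mm above the bench; moves with the plate as it sinks. The white stage (120 by 134 mm) is fixed; its side cheeks and knobs stay lower than this point.
- stage_plate (a joint): How far the sprung face plate has been pushed in along its normal, in m: 0 at rest, 0.010 at its stop. It starts to give at about 2.4 N and needs 1.2 N more per mm (about 8 N half-way). It springs back when not pushed. It cannot rotate when pushed.
- mat: Black square mat fixed on the bench, 170 by 170 mm, 2 mm thick. Origin: centre of its underside.
- drive: Bystander: opened disk drive, 147 by 102 mm, about 28 mm high, lying loose. Origin: centre of its underside.
- bottle: Bystander: white bottle, 60 mm across, 160 mm high, standing loose. Origin: centre of its underside.
- jar: Bystander: small glass jar with white cap, 40 mm across, 45 mm high. Origin: centre of its underside.
- platter: Bystander: flat metal ring, 95 mm across, 10 mm high. Origin: centre of its underside.
- screwdriver: Bystander: screwdriver, 160 mm long along its x axis, under 35 mm high, lying. Origin: middle of its underside.
- tweezers: Bystander: steel tweezers, 120 mm long along x, about 10 mm high, lying. Origin: middle of its underside.

How it is judged:
By the outcome, as a careful person would: the job done as asked, in the order asked, and still so for the second after the job is handed in, while the arm keeps its last pose, push and grip.
It also fails if it takes over 53 s, if anything falls off the work surface, if the arm or the gripper's body presses on something with over 40 N, if the wrist force passes 120 N, or if a joint passes its speed limit or range.

ROBOT

A 6-joint arm with a two-finger parallel gripper is mounted at the origin on the work surface. World frame = base frame: x ahead of the robot, y to its left, z up, the work surface at z = 0. Lengths are in m, angles in rad, forces in N, time in s.
With the tool pointing down it reaches from about 0.3 to 0.775 m from the base axis. Payload 14.6 kg.
Tool frame: the origin (TCP) lies at the very end of the fingers, on their centre line; the grasp point (between the pads) lies 19 mm behind it; z points along the fingers, y is the line along which they close (so a half turn about z gives the same grasp; the last joint's range is limited). The gripper opens to 94 mm and grips with 3 to 60 N. Pads are 16 mm wide; open, the fingers measure 119 mm over their backs; the gripper's body (75 mm by 177 mm) begins 78 mm behind the grasp point.
Start: joints at [-1.185, 0.3, 1.521, -0, 1.321, -0.067], TCP at [0.241, -0.495, 0.17] pointing down, gripper open.
Joint ranges: [-3.03, 3.03], [-0.79, 2.21], [0.23, 2.52], [-1.04, 4.18], [0, 3.07], [-2.55, 2.55]. Speed limits (rad/s): [2.22, 2.22, 2.57, 3.14, 3.14, 3.14].

INTERFACE

Orientations are given as [roll, pitch, yaw] about the fixed x, y, z axes, in that order (R = Rz(yaw) Ry(pitch) Rx(roll)).
In Python, from station import ctrl gives the robot as it stands.
- The arm moves only by the tool carry_out, never from a script. Its argument "motion" is text: rows parted by semicolons, each of 7 numbers parted by spaces: the shift along the world's x, y, z in m, then the turn, a rotation vector about the world's x, y, z in degrees, then the closure in counts, from 0 (fully open) to 255 (shut). In form: dx dy dz wx wy wz hand; .... A call has 1 to 20 rows; each row shifts and turns the commanded pose from where the row before left it; what a row does not reach is not made up. A row lasts 1/12 s, in which the tool goes at most 41.7 mm and 7.16 degrees, less where a joint would pass 70% of its speed; a pose out of reach is approached as far as the arm can. A call is refused whole if a number of a shift passes 0.0417 or a number of a turn 7.16, either way. A call with a gripper value outside its range is refused whole. The fingers move at their own pace and stop on an object; "grip_force" is the grip in N (left out, the last holds). Time passes only in rows, so rows that do not move let the fingers close. It gives the time, the measured TCP pose, the force, the opening and the grip force at its end, in the units of the state.
- ctrl.get_obs(): the state, without advancing time (a new reading comes with each control period).
- ctrl.camera(name): name is "scene" or "top" or "wrist"; returns a dict with "pixels" (400x640x3 uint8, red, green, blue), "range_z" (400x640 float32, m along the optical axis (not along the pixel's ray), 0 where there is no reading), "K" (3x3 intrinsics, pixels), "position" and "attitude" of the camera in the world. Camera axes: x right, y up, looking along -z (the intrinsics and any distortion apply to the point x, -y, -z); pixel columns grow to the right and rows downward; lengths in m; the calibration is good to about 2 mm. The wrist camera is an equidistant fisheye: a pixel r from the principal point sees the ray r / f radians off the axis. A picture is of the moment at which its call begins.
- ctrl.hand_in(): hands the job in; it is judged then, once.
The state is a dict: "time_s": time; "qpos": joint angles; "joint_vel": joint speeds; "tau": joint torques, N m; "ee_pos": TCP position; "eef_rot": TCP orientation; "force": force on the tool from outside, world axes, zero at the start; "moment": the same for the moment, N m; "grip_width": finger opening in m; "grip_force": force on a finger pad.
Only numpy, scipy, OpenCV 4.12 (cv2) and the standard library are available. Lean on these libraries where they do the work, as an engineer would, in place of code of your own. Each camera call takes 0.05 s, during which the arm holds its last target. There are 200 camera calls.

## Working session

There is one attempt and no reset: what is moved stays moved. The work goes in short steps, Python scripts to look and compute and a tool call to move; the robot and the scene stay as the last step left them, time stands still between calls to the robot, and variables do not carry over. Pictures are saved under pics/ and viewed, at most 10 in all, crops included, and the job is handed in when it is done.

Besides the shell and the picture viewer there is one more tool, called after "Emit:" as a command line: name --argument value ..., lists and objects as JSON in quotes. carry_out: Moves the arm, as the interface text tells. Its arguments: {"type":"object","properties":{"motion":{"type":"string"},"grip_force":{"type":"number"}},"required":["motion"]}

```bash
mkdir -p pics; cat > h.py <<'E'
import numpy as np, cv2
from scipy.spatial.transform import Rotation as R
from station import ctrl
def cam(n):
    c=ctrl.camera(n); 
    return c
def rot(c):
    a=np.array(c["attitude"],float)
    if a.shape==(3,3): return a
    return R.from_euler('xyz',a).as_matrix() if a.size==3 else None
def cloud(c):
    K=c["K"];z=c["range_z"];v,u=np.mgrid[:z.shape[0],:z.shape[1]]
    p=np.stack([(u-K[0,2])/K[0,0]*z,-(v-K[1,2])/K[1,1]*z,-z],-1)
    w=p@rot(c).T+np.array(c["position"]); w[z<=0]=np.nan
    return w
def save(n,c): cv2.imwrite(f"pics/{n}.png",cv2.cvtColor(c["pixels"],cv2.COLOR_RGB2BGR))
E
python3 - <<'E'
from h import *
for n in("top","scene"):
    c=cam(n);save(n+"0",c);print(n,c["position"],c["attitude"],c["K"].tolist(),[k for k in c]);np.savez("/tmp/"+n,**{k:np.array(v) for k,v in c.items()})
print(ctrl.get_obs())
E
```

```text
top [0.46152817 0.00212239 1.08232945] [ 0.12300318 -0.01421389 -1.56320777] [[488.58393879691886, 0.0, 328.2532445598443], [0.0, 488.58393879691886, 199.06748888780982], [0.0, 0.0, 1.0]] ['pixels', 'range_z', 'K', 'position', 'attitude']
scene [0.98378199 0.11878768 0.76622044] [0.54691949 0.00323772 1.93211581] [[394.30935147438083, 0.0, 315.20692484105433], [0.0, 394.30935147438083, 200.8492704333174], [0.0, 0.0, 1.0]] ['pixels', 'range_z', 'K', 'position', 'attitude']
{'time_s': 0.1, 'qpos': array([-1.18460274e+00,  3.00379476e-01,  1.52151832e+00, -1.53357273e-05,
        1.32070172e+00, -6.65935747e-02]), 'joint_vel': array([-0.00241662, -0.00205974, -0.00292198, -0.0009143 ,  0.00181038,
        0.00041145]), 'tau': array([ 1.07269141e-03, -5.32644439e+01, -3.53284657e+01,  7.09510082e-02,
        2.34655361e-02, -8.04664000e-05]), 'ee_pos': array([ 0.24050443, -0.49432695,  0.16976316]), 'eef_rot': array([-3.14058704e+00, -5.21787533e-05,  4.52790938e-01]), 'force': array([ 0.29379697,  0.04472184, -0.399984  ]), 'moment': array([-0.00971732,  0.02427441,  0.00162141]), 'grip_force': 0.0, 'grip_width': 0.09403416910243609}
```

View pics/top0.png

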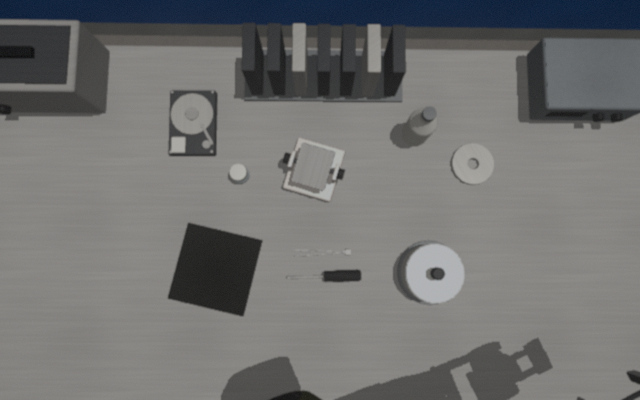

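View pics/scene0.png

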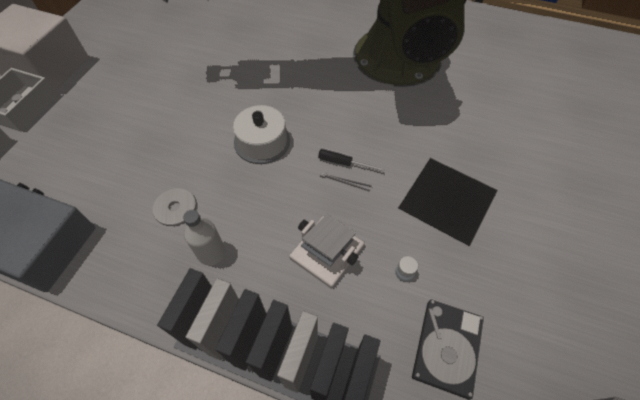

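Top view: lid at (433,272) with knob at (438,273), mat at (215,269), stage at (314,170) with slope face, screwdriver/tweezers at (325,265). The scene view agrees, with the lid at (260,133) and the face at (332,238).

```bash
python3 - <<'E'
from h import *
def an(n):
    c=dict(np.load(f"/tmp/{n}.npz"));w=cloud(c);g=cv2.cvtColor(c["pixels"],cv2.COLOR_RGB2GRAY).astype(int);return c,w,g
def rect(P): # xy points
    return cv2.minAreaRect((P[:,:2]*1000).astype(np.float32))
def ray(c,uv,z):
    K=c["K"];d=rot(c)@np.array([(uv[0]-K[0,2])/K[0,0],-(uv[1]-K[1,2])/K[1,1],-1]);p=c["position"];return p+d*(z-p[2])/d[2]
reg={"top":dict(lid=(395,235,475,312),mat=(160,215,270,325),stage=(285,142,345,200)),
"scene":dict(lid=(225,100,295,165),mat=(395,155,500,245),stage=(290,205,365,285))}
for n in reg:
    c,w,g=an(n);print(n)
    def sub(k):
        m=np.zeros(g.shape,bool);x0,y0,x1,y1=reg[n][k];m[y0:y1,x0:x1]=1;return m
    m=sub("mat")&(g<45);print("mat z",np.nanmedian(w[m][:,2]))
    cs=max(cv2.findContours(m.astype(np.uint8),0,1)[0],key=cv2.contourArea);
    P=np.array([ray(c,q,.002) for q in cs[:,0]]);print("mat",rect(P))
    l=sub("lid");z=w[...,2]
    for a,b,k in((.056,.075,"lidtop"),(.085,.11,"knob")):
        q=w[l&(z>a)&(z<b)];print(k,cv2.minEnclosingCircle((q[:,:2]*1000).astype(np.float32)),np.median(q[:,2]),np.percentile(q[:,2],[2,98]),len(q))
    s=sub("stage")&(z>.045)&(g>0);s=cv2.erode(s.astype(np.uint8),np.ones((3,3)))>0
    q=w[s];
    # ransac plane
    rng=np.random.default_rng(0);best=None
    for _ in range(400):
        t=q[rng.choice(len(q),3,0)];nn=np.cross(t[1]-t[0],t[2]-t[0]);nn/=np.linalg.norm(nn)+1e-12
        i=abs((q-t[0])@nn)<.0015
        if nn[2]**2>.7 and(best is None or i.sum()>best.sum()):best=i
    f=q[best];ce=f.mean(0);nn=np.linalg.svd(f-ce)[2][2];nn*=np.sign(nn[2])
    print("plane",len(q),len(f),ce,nn,"tilt",np.degrees(np.arccos(nn[2])),"az",np.degrees(np.arctan2(nn[1],nn[0])))
    Y=np.cross([0,0,1],nn);Y/=np.linalg.norm(Y);Y=-Y if Y[1]<0 else Y;X=np.cross(Y,nn)
    al=w[sub("stage")&(z>.03)];al=al[abs((al-ce)@nn)<.002]
    uv=np.c_[(al-ce)@X,(al-ce)@Y];r=rect(uv);print("face rect in-plane mm",r, "centre",ce+X*r[0][0]/1000+Y*r[0][1]/1000,"X",X,"Y",Y)
E
python3 - <<'E'
import sys;sys.path.insert(0,'.')
import numpy as np,cv2
c=cv2.imread('pics/top0.png')[130:210,270:360];d=cv2.imread('pics/scene0.png')[200:290,280:370]
c=cv2.resize(c,(480,426),interpolation=2);d=cv2.resize(d,(318,426))if 0 else cv2.resize(d,(426,426),interpolation=2)
cv2.imwrite('pics/st.png',cv2.resize(np.hstack([c,d]),(800,376)))
E
```

```text
top
mat z 0.0019709279231117094
mat ((440.05047607421875, 234.28445434570312), (163.64353942871094, 163.54742431640625), 77.30794525146484)
lidtop ((434.4752197265625, -233.09120178222656), 62.55085372924805) 0.06544989165611004 [0.06109522 0.06933514] 2678
knob ((434.9820556640625, -232.31069946289062), 12.875027656555176) 0.09678363162130466 [0.08865564 0.10072933] 141
plane 1383 705 [0.65525044 0.02209171 0.07362835] [-0.23096622  0.08790685  0.96898245] tilt 14.307718046675198 az 159.16293606347045
face rect in-plane mm ((-0.5584259033203125, -0.4441642761230469), (83.94844818115234, 71.82864379882812), 4.566768646240234) centre [0.65458673 0.02186908 0.07349035] X [ 0.9056069  -0.34467831  0.24712954] Y [ 0.35571162  0.93459577 -0.        ]
scene
mat z 0.003935152830111033
mat ((437.9638366699219, 232.64889526367188), (165.8057403564453, 165.43869018554688), 77.29166412353516)
lidtop ((434.4368896484375, -232.8479766845703), 62.78876876831055) 0.06771707059120213 [0.05824626 0.07047981] 1607
knob ((434.6492004394531, -231.26132202148438), 13.671266555786133) 0.09821386042370173 [0.08545411 0.10140969] 116
plane 1657 989 [0.65683919 0.02054321 0.07607633] [-0.2426095   0.06897461  0.96766892] tilt 14.609146971810006 az 164.12939084661411
face rect in-plane mm ((-3.4051971435546875, -0.2562713623046875), (71.5341796875, 85.49799346923828), 89.58848571777344) centre [0.65359961 0.0211978  0.07521746] X [ 0.93078304 -0.26462439  0.25222384] Y [ 0.27346584  0.96188172 -0.        ]
```

View pics/st.png

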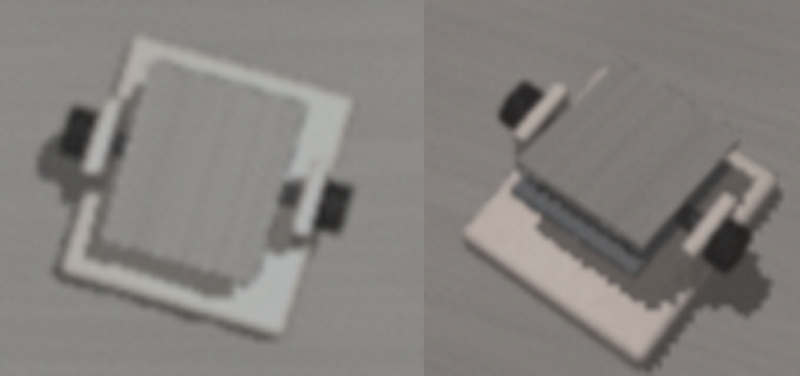

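Stage crop: steel face, x axis yawed about -16° in both views, tilt about 14.4°. Face centre is (0.654, 0.021, 0.0745), lid (0.4345, -0.232), mat (0.439, 0.2335). Moving over the knob.

Emit:
carry_out --motion "0.008 0.011 0 0 0 0 0;0.014 0.019 0 0 0 0 0;0.014 0.019 0 0 0 0 0;0.014 0.019 0 0 0 0 0;0.014 0.019 0 0 0 0 0;0.014 0.019 0 0 0 0 0;0.014 0.019 0 0 0 0 0;0.014 0.019 0 0 0 0 0;0.014 0.019 0 0 0 0 0;0.014 0.019 0 0 0 0 0;0.014 0.019 0 0 0 0 0;0.014 0.019 0 0 0 0 0;0.014 0.019 0 0 0 0 0;0.014 0.019 0 0 0 0 0;0.014 0.019 0 0 0 0 0;0.004 -0.015 -0.01 0 0 0 0;0 0 -0.01 0 0 0 0;0 0 0 0 0 0 0;0 0 0 0 0 0 0" --grip_force 25

```text
time_s: 1.68
ee_pos: [0.4478, -0.2321, 0.1496]
eef_rot: [-3.14, 0.001, 0.452]
force: [-0.3, 0.0, 0.9]
grip_width: 0.0939
grip_force: 0.0
```

Emit:
carry_out --motion "-0.007 0 0 0 0 0 0;-0.006 0 -0.006 0 0 0 0;0 0 -0.01 0 0 0 0;0 0 -0.01 0 0 0 0;0 0 -0.01 0 0 0 0;0 0 -0.01 0 0 0 0;0 0 -0.01 0 0 0 0;0 0 -0.01 0 0 0 0;0 0 -0.007 0 0 0 0;0 0 -0.005 0 0 0 0;0 0 0 0 0 0 0;0 0 0 0 0 0 100;0 0 0 0 0 0 180;0 0 0 0 0 0 255;0 0 0 0 0 0 255;0 0 0 0 0 0 255;0 0 0 0 0 0 255;0 0 0 0 0 0 255" --grip_force 25

```text
time_s: 3.18
ee_pos: [0.4357, -0.2326, 0.0724]
eef_rot: [3.141, -0.0, 0.453]
force: [-0.1, -0.3, -0.3]
grip_width: 0.0506
grip_force: 0.0
```

Emit:
carry_out --motion "0 0 0 0 0 0 255;0 0 0 0 0 0 255;0 0 0 0 0 0 255;0 0 0 0 0 0 255;0 0 0 0 0 0 255;0 0 0 0 0 0 255;0 0 0.004 0 0 0 255;0 0 0.008 0 0 0 255;0 0 0.01 0 0 0 255;0 0 0.01 0 0 0 255;0 0 0.01 0 0 0 255;0 0 0.01 0 0 0 255;0 0 0.01 0 0 0 255;0 0 0.01 0 0 0 255;0 0 0.01 0 0 0 255;0 0 0.01 0 0 0 255;0 0 0.008 0 0 0 255;0 0 0 0 0 0 255"

```text
time_s: 4.68
ee_pos: [0.4362, -0.2329, 0.174]
eef_rot: [3.14, -0.001, 0.453]
force: [-0.4, -0.0, 0.6]
grip_width: 0.0003
grip_force: 0.0
```

```bash
python3 - <<'E'
from h import *
im=[]
for n in("scene","wrist"):
    c=cam(n);np.savez("/tmp/"+n,**{k:np.array(v) for k,v in c.items()});im.append(c["pixels"])
print(c["position"],c["attitude"],c["K"])
a=cv2.resize(im[0][20:220,160:480],(640,400));b=im[1]
cv2.imwrite("pics/miss.png",cv2.resize(np.vstack([a,b]),(480,600))[...,::-1])
c=dict(np.load("/tmp/scene.npz"));w=cloud(c);z=w[...,2]
q=w[(abs(w[...,0]-.43)<.08)&(abs(w[...,1]+.23)<.08)&(z>.055)&(z<.075)];print(len(q),np.median(q,0) if len(q) else 0)
E
```

```text
[ 0.5001974  -0.20017145  0.3872385 ] [-0.25003903 -0.00209357 -1.11806411] [[309.70691629   0.         321.11974319]
 [  0.         309.70691629 200.50874184]
 [  0.           0.           1.        ]]
1621 [ 0.44407961 -0.2258629   0.06770601]
```

View pics/miss.png

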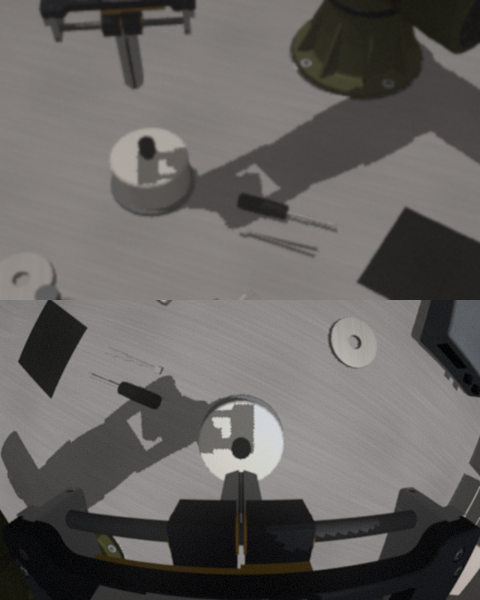

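The scene view shows the closed tip near (249,79) in full-image pixels, short of the knob at (258,118). The lid is still on the dish, so I'll check the tip's pixel against the reported TCP.

```bash
python3 - <<'E'
from h import *
o=ctrl.get_obs();print(o["ee_pos"])
def proj(c,p):
    q=rot(c).T@(p-np.array(c["position"]));K=c["K"]
    return K[0,0]*q[0]/-q[2]+K[0,2],-K[1,1]*q[1]/-q[2]+K[1,2],-q[2]
c=dict(np.load("/tmp/scene.npz"));print(proj(c,o["ee_pos"]))
w=cloud(c);print(np.nan_to_num(w[66:84:3,244:254:3]).round(3).tolist())
z=w[...,2];m=(abs(w[...,0]-.43)<.1)&(abs(w[...,1]+.23)<.1)
q=w[m&(z>.085)&(z<.12)];print("knob",len(q),np.median(q,0))
q=w[m&(z>.15)&(z<.2)];print("tip",len(q),np.median(q,0),q.min(0),q.max(0))
c=cam("top");w=cloud(c);print(proj(c,o["ee_pos"]));z=w[...,2]
m=(abs(w[...,0]-.43)<.1)&(abs(w[...,1]+.23)<.1);q=w[m&(z>.085)&(z<.12)];print("knob top",len(q),np.median(q,0) if len(q) else 0)
c=dict(np.load("/tmp/wrist.npz"))
def projw(p):
    q=rot(c).T@(p-np.array(c["position"]));q=np.array([q[0],-q[1],-q[2]]);th=np.arctan2(np.hypot(q[0],q[1]),q[2]);return c["K"][:2,2]+c["K"][0,0]*th*q[:2]/np.hypot(q[0],q[1])
print("wrist tcp",projw(o["ee_pos"]),"knobtop",projw(np.array([.4345,-.232,.098])))
E
```

```text
[ 0.4355991  -0.23257012  0.17222903]
(np.float64(252.71852206369826), np.float64(90.43142732809365), np.float64(0.838991531932264))
[[[0.445, -0.236, 0.243], [0.443, -0.231, 0.243], [0.44, -0.226, 0.242], [0.439, -0.22, 0.242]], [[0.449, -0.235, 0.238], [0.444, -0.232, 0.235], [0.443, -0.225, 0.237], [0.438, -0.222, 0.234]], [[0.448, -0.237, 0.23], [0.446, -0.232, 0.23], [0.444, -0.226, 0.23], [0.439, -0.222, 0.227]], [[0.446, -0.24, 0.22], [0.447, -0.232, 0.223], [0.441, -0.229, 0.219], [0.438, -0.224, 0.219]], [[0.243, -0.377, 0.003], [0.242, -0.368, 0.005], [0.236, -0.362, 0.001], [0.231, -0.355, -0.0]], [[0.256, -0.37, 0.004], [0.251, -0.364, 0.002], [0.247, -0.356, 0.002], [0.246, -0.348, 0.003]]]
knob 118 [ 0.43821987 -0.23073924  0.09885534]
  return _methods._mean(a, axis=axis, dtype=dtype,
  ret = um.true_divide(
Traceback (most recent call last):
ValueError: zero-size array to reduction operation minimum which has no identity
```

```bash
python3 - <<'E'
from h import *
c=dict(np.load("/tmp/scene.npz"));w=cloud(c)
for r in range(60,84): print(r,[ (round(float(p[0]),3),round(float(p[1]),3),round(float(p[2]),3)) for p in np.nan_to_num(w[r,246:252:2])])
t=cam("top");w=cloud(t);z=w[...,2]
m=(abs(w[...,0]-.43)<.15)&(abs(w[...,1]+.23)<.15)&(z>.19)&(z<.28);q=w[m];print(len(q), q.min(0) if len(q) else 0)
k=dict(np.load("/tmp/wrist.npz"));d=k["range_z"]
print(d[225:300:6,318:326:2].round(3).tolist())
E
```

```text
60 [(0.443, -0.231, 0.257), (0.443, -0.226, 0.258), (0.44, -0.224, 0.256)]
61 [(0.443, -0.231, 0.254), (0.441, -0.227, 0.254), (0.44, -0.224, 0.254)]
62 [(0.444, -0.231, 0.253), (0.442, -0.227, 0.252), (0.441, -0.223, 0.253)]
63 [(0.444, -0.231, 0.251), (0.443, -0.227, 0.251), (0.441, -0.224, 0.25)]
64 [(0.445, -0.231, 0.249), (0.441, -0.229, 0.247), (0.44, -0.225, 0.247)]
65 [(0.445, -0.231, 0.246), (0.441, -0.229, 0.244), (0.442, -0.224, 0.246)]
66 [(0.446, -0.231, 0.244), (0.442, -0.229, 0.242), (0.44, -0.226, 0.242)]
67 [(0.444, -0.232, 0.241), (0.44, -0.231, 0.238), (0.441, -0.225, 0.24)]
68 [(0.446, -0.232, 0.24), (0.443, -0.229, 0.238), (0.441, -0.226, 0.237)]
69 [(0.445, -0.233, 0.236), (0.444, -0.229, 0.236), (0.443, -0.225, 0.237)]
70 [(0.446, -0.233, 0.234), (0.441, -0.231, 0.231), (0.441, -0.227, 0.232)]
71 [(0.444, -0.234, 0.23), (0.444, -0.23, 0.231), (0.443, -0.226, 0.231)]
72 [(0.445, -0.234, 0.229), (0.442, -0.232, 0.227), (0.444, -0.226, 0.23)]
73 [(0.445, -0.235, 0.226), (0.444, -0.231, 0.226), (0.441, -0.228, 0.224)]
74 [(0.447, -0.234, 0.225), (0.444, -0.231, 0.2
[... 1107 characters left out ...]
0.1589999943971634], [0.1509999930858612, 0.15000000596046448, 0.1509999930858612, 0.15000000596046448], [0.14399999380111694, 0.1459999978542328, 0.14499999582767487, 0.14499999582767487], [0.1379999965429306, 0.1379999965429306, 0.13899999856948853, 0.13899999856948853], [0.13300000131130219, 0.1340000033378601, 0.13199999928474426, 0.13300000131130219], [0.12700000405311584, 0.1289999932050705, 0.12800000607967377, 0.1289999932050705], [0.12200000137090683, 0.12300000339746475, 0.12300000339746475, 0.12300000339746475], [0.12200000137090683, 0.12200000137090683, 0.12300000339746475, 0.12200000137090683], [0.12300000339746475, 0.12399999797344208, 0.12399999797344208, 0.12399999797344208]]
```

The real finger end is about 40 mm above the reported TCP: depth and the wrist camera both show the tip at z≈0.212 while 0.172 is reported. So I closed above the knob and disturbed nothing. I'll reopen, go lower and verify.

Emit:
carry_out --motion "0 0 0 0 0 0 80;0 0 0 0 0 0 80;0 0 0 0 0 0 80;0 0 0 0 0 0 80;0 0 -0.006 0 0 0 80;0 0 -0.01 0 0 0 80;0 0 -0.01 0 0 0 80;0 0 -0.01 0 0 0 80;0 0 -0.01 0 0 0 80;0 0 -0.01 0 0 0 80;0 0 -0.01 0 0 0 80;0 0 -0.01 0 0 0 80;0 0 -0.01 0 0 0 80;0 0 -0.01 0 0 0 80;0 0 -0.01 0 0 0 80;0 0 -0.01 0 0 0 80;0 0 -0.01 0 0 0 80;0 0 -0.006 0 0 0 80;0 0 0 0 0 0 80;0 0 0 0 0 0 80"

```text
time_s: 6.5
ee_pos: [0.4356, -0.2326, 0.0401]
eef_rot: [-3.141, 0.0, 0.453]
force: [0.9, -0.2, 0.4]
grip_width: 0.0647
grip_force: 0.0
```

```bash
python3 - <<'E'
from h import *
o=ctrl.get_obs();print(o["ee_pos"],o["force"],o["grip_width"])
c=cam("scene");w=cloud(c);save("low",c)
cv2.imwrite("pics/low.png",cv2.resize(c["pixels"][40:180,180:340],(640,560),interpolation=2)[...,::-1])
E
```

```text
[ 0.43560825 -0.23257242  0.04009229] [ 0.94728646 -0.17469467  0.42525684] 0.06468250692739762
```

View pics/low.png

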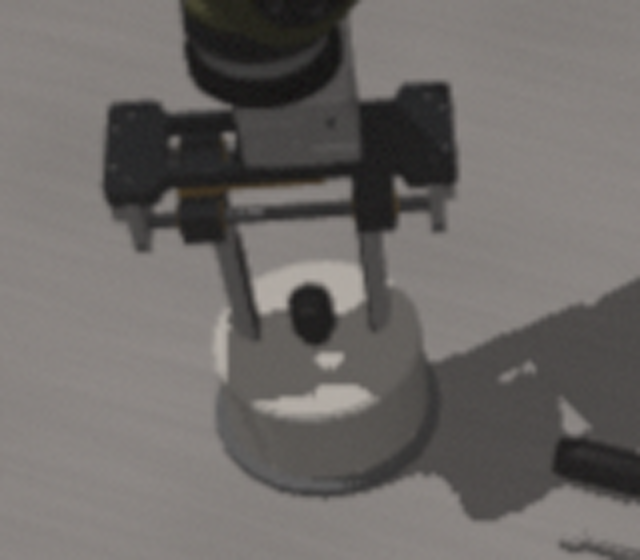

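Fingers straddle the knob (crop 312,312), with the tips just above the lid top. I'll go down 7 mm and close.

Emit:
carry_out --motion "0 0 -0.004 0 0 0 80;0 0 -0.003 0 0 0 80;0 0 0 0 0 0 255;0 0 0 0 0 0 255;0 0 0 0 0 0 255;0 0 0 0 0 0 255;0 0 0 0 0 0 255;0 0 0 0 0 0 255;0 0 0 0 0 0 255;0 0 0 0 0 0 255;0 0 0 0 0 0 255" --grip_force 30

```text
time_s: 7.47
ee_pos: [0.4357, -0.2326, 0.0333]
eef_rot: [3.141, -0.0, 0.453]
force: [0.2, -0.3, 1.0]
grip_width: 0.0253
grip_force: 30.0
```

Emit:
carry_out --motion "0 0 0.004 0 0 0 255;0 0 0.007 0 0 0 255;0 0 0.01 0 0 0 255;0 0 0.01 0 0 0 255;0 0 0.01 0 0 0 255;0 0 0.01 0 0 0 255;0 0 0.01 0 0 0 255;0 0 0.01 0 0 0 255;0 0 0.01 0 0 0 255;0 0 0.01 0 0 0 255;0 0 0.009 0 0 0 255;0 0.006 0 0 0 0 255;0 0.012 0 0 0 0 255;0 0.018 0 0 0 0 255;0 0.022 0 0 0 0 255;0 0.022 0 0 0 0 255;0 0.022 0 0 0 0 255;0 0.022 0 0 0 0 255;0 0.022 0 0 0 0 255;0 0.022 0 0 0 0 255"

```text
time_s: 9.13
ee_pos: [0.4348, -0.0626, 0.1326]
eef_rot: [-3.141, 0.001, 0.453]
force: [1.0, -0.2, -1.5]
grip_width: 0.025
grip_force: 30.0
```

Emit:
carry_out --motion "0 0.022 0 0 0 0 255;0 0.022 0 0 0 0 255;0 0.022 0 0 0 0 255;0 0.022 0 0 0 0 255;0 0.022 0 0 0 0 255;0 0.022 0 0 0 0 255;0 0.022 0 0 0 0 255;0 0.022 0 0 0 0 255;0 0.022 0 0 0 0 255;0 0.022 0 0 0 0 255;0 0.022 0 0 0 0 255;0.003 0.02 0 0 0 0 255;0 0.016 0 0 0 0 255;0 0.012 0 0 0 0 255;0 0.008 0 0 0 0 255;0 0 0 0 0 0 255;0 0 0 0 0 0 255"

```text
time_s: 10.55
ee_pos: [0.4383, 0.2333, 0.133]
eef_rot: [3.141, 0.001, 0.453]
force: [-0.2, 0.1, -0.7]
grip_width: 0.0252
grip_force: 30.0
```

Emit:
carry_out --motion "0 0 -0.006 0 0 0 255;0 0 -0.012 0 0 0 255;0 0 -0.012 0 0 0 255;0 0 -0.012 0 0 0 255;0 0 -0.012 0 0 0 255;0 0 -0.012 0 0 0 255;0 0 -0.012 0 0 0 255;0 0 -0.012 0 0 0 255;0 0 -0.007 0 0 0 255;0 0 -0.003 0 0 0 255;0 0 -0.002 0 0 0 255;0 0 -0.002 0 0 0 255;0 0 -0.001 0 0 0 255;0 0 -0.0005 0 0 0 255;0 0 0 0 0 0 255"

```text
time_s: 11.8
ee_pos: [0.4387, 0.2335, 0.028]
eef_rot: [3.142, -0.0, 0.453]
force: [-0.4, 0.0, -1.9]
grip_width: 0.0254
grip_force: 30.0
```

```bash
python3 - <<'E'
from h import *
c=cam("top");np.savez("/tmp/top2",**{k:np.array(v) for k,v in c.items()})
s=cam("scene")
a=cv2.resize(c["pixels"][230:320,380:490],(440,360),interpolation=2);b=cv2.resize(s["pixels"][120:260,380:520],(360,360),interpolation=2)
cv2.imwrite("pics/p2.png",np.hstack([a,b])[...,::-1])
w=cloud(c);z=w[...,2];m=(abs(w[...,0]-.434)<.05)&(abs(w[...,1]+.232)<.05)&(z>.045)&(z<.065);q=w[m]
print(len(q),q.mean(0) if len(q) else 0,cv2.minAreaRect((q[:,:2]*1000).astype(np.float32)))
w=cloud(s);z=w[...,2];m=(abs(w[...,0]-.434)<.045)&(abs(w[...,1]+.232)<.045)&(z>.047)&(z<.065);q=w[m]
print(len(q),q.mean(0) if len(q) else 0,cv2.minAreaRect((q[:,:2]*1000).astype(np.float32)))
E
```

```text
84 [ 0.43134737 -0.23480677  0.05214396] ((431.8575439453125, -235.23281860351562), (23.046545028686523, 14.267304420471191), 3.855335235595703)
57 [ 0.43168385 -0.23456031  0.05427226] ((430.2148742675781, -235.19992065429688), (25.477672576904297, 13.151483535766602), 6.034957408905029)
```

View pics/p2.png

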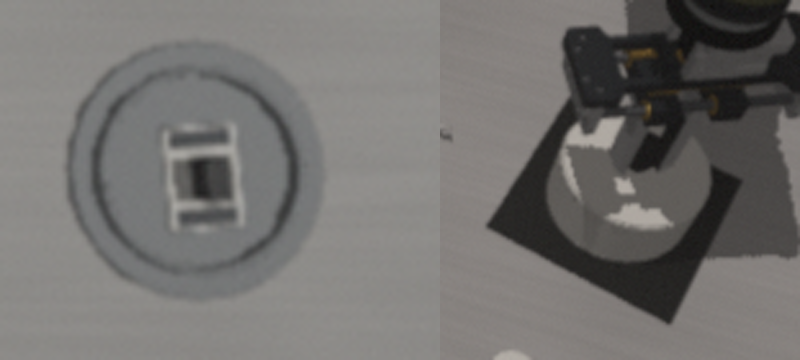

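Left: slide in the dish with its fin at crop (205,180), x axis yawed about +5°. Right: lid sitting centred on the mat. I'll seat it, release and lift.

Emit:
carry_out --motion "0 0 -0.0007 0 0 0 255;0 0 -0.0003 0 0 0 255;0 0 0 0 0 0 255;0 0 0 0 0 0 200;0 0 0 0 0 0 130;0 0 0 0 0 0 80;0 0 0 0 0 0 80;0 0 0 0 0 0 80;0 0 0 0 0 0 80;0 0 0 0 0 0 80;0 0 0.004 0 0 0 80;0 0 0.01 0 0 0 80;0 0 0.015 0 0 0 80;0 0 0.02 0 0 0 80;0 0 0.02 0 0 0 80;0 0 0.02 0 0 0 80;0 0 0.015 0 0 0 80;0 0 0 0 0 0 80"

```text
time_s: 13.4
ee_pos: [0.4399, 0.234, 0.1345]
eef_rot: [3.141, -0.005, 0.453]
force: [-0.2, 0.3, 0.6]
grip_width: 0.0643
grip_force: 0.0
```

Emit:
carry_out --motion "0 -0.01 0 0 0 -2 80;0 -0.02 0 0 0 -2 80;0 -0.028 0 0 0 -2 80;0 -0.028 0 0 0 -2 80;0 -0.028 0 0 0 -2 80;0 -0.028 0 0 0 -2 80;0 -0.028 0 0 0 -2 80;0 -0.028 0 0 0 -2 80;0 -0.028 0 0 0 -2 80;0 -0.028 0 0 0 -2 80;0 -0.028 0 0 0 -0.8 80;0 -0.028 0 0 0 0 80;0 -0.028 0 0 0 0 80;0 -0.028 0 0 0 0 80;0 -0.028 0 0 0 0 80;0 -0.028 0 0 0 0 80;0 -0.028 0 0 0 0 80;-0.007 -0.018 0 0 0 0 80;0 0 0 0 0 0 80;0 0 0 0 0 0 80"

```text
time_s: 15.07
ee_pos: [0.4305, -0.235, 0.1297]
eef_rot: [-3.14, 0.001, 0.087]
force: [0.1, 0.1, -1.4]
grip_width: 0.0647
grip_force: 0.0
```

```bash
python3 - <<'E'
from h import *
o=ctrl.get_obs();print(o["ee_pos"],o["eef_rot"],o["qpos"])
c=cam("scene");w=cloud(c);z=w[...,2]
m=(abs(w[...,0]-.44)<.09)&(abs(w[...,1]-.233)<.09)
q=w[m&(z>.07)&(z<.1)];print("knob",len(q),np.median(q,0),np.percentile(q[:,2],[5,95]))
q=w[m&(z>.052)&(z<.066)];q=q[abs(q[:,0]-.44)<.05];A=np.c_[q[:,:2]-q[:,:2].mean(0),np.ones(len(q))];print("lid top plane",len(q),np.linalg.lstsq(A,q[:,2],rcond=None)[0])
c=cam("wrist");np.savez("/tmp/wrist2",**{k:np.array(v) for k,v in c.items()})
def wc(c):
    K=c["K"];d=c["range_z"];v,u=np.mgrid[:400,:640];x=(u-K[0,2])/K[0,0];y=(v-K[1,2])/K[0,0];th=np.hypot(x,y);s=np.tan(th)/np.maximum(th,1e-9)
    p=np.stack([x*s*d,-y*s*d,-d],-1);w=p@rot(c).T+np.array(c["position"]);w[d<=0]=np.nan;return w
w=wc(c);z=w[...,2];m=(abs(w[...,0]-.434)<.045)&(abs(w[...,1]+.232)<.045)
for a,b in((.047,.062),(.009,.018)):
    q=w[m&(z>a)&(z<b)];print(len(q),np.median(q,0),cv2.minAreaRect((q[:,:2]*1000).astype(np.float32)))
save("wr",c)
E
```

```text
[ 0.43050746 -0.23499768  0.12969832] [-3.14036386e+00  1.49358419e-03  8.65318173e-02] [-5.74385766e-01  2.08109261e-01  1.73457481e+00  5.70838569e-05
  1.20084195e+00  9.09858970e-01]
knob 173 [0.4428268  0.23145434 0.09238288] [0.0747244  0.09517463]
lid top plane 1832 [-0.01004447  0.00297036  0.06162333]
330 [ 0.4318101  -0.23538608  0.05265584] ((431.4923095703125, -235.78660583496094), (23.898752212524414, 12.602602005004883), 4.861043930053711)
1726 [ 0.43554786 -0.23353282  0.01273528] ((434.0760498046875, -231.90200805664062), (89.66468811035156, 89.87248992919922), 89.92774963378906)
```

View pics/wr.png

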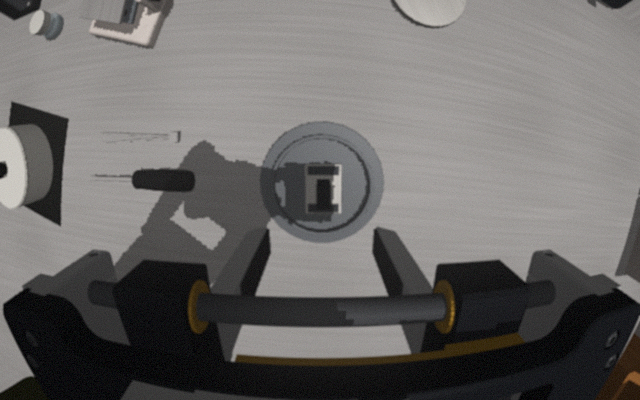

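Wrist view: the slide's fin at (323,192) is between the fingers. Fin centre is (0.4316,-0.2355), yaw 4.9°. Descending to a true tip height of about 19 mm with a narrower opening.

Emit:
carry_out --motion "0.001 -0.0005 -0.006 0 0 0 133;0 0 -0.012 0 0 0 133;0 0 -0.012 0 0 0 133;0 0 -0.012 0 0 0 133;0 0 -0.012 0 0 0 133;0 0 -0.012 0 0 0 133;0 0 -0.012 0 0 0 133;0 0 -0.012 0 0 0 133;0 0 -0.012 0 0 0 133;0 0 -0.012 0 0 0 133;0 0 -0.011 0 0 0 133;0 0 -0.01 0 0 0 133;0 0 -0.008 0 0 0 133;0 0 -0.005 0 0 0 133;0 0 -0.002 0 0 0 133;0 0 0 0 0 0 133;0 0 0 0 0 0 133"

```text
time_s: 16.58
ee_pos: [0.4328, -0.2352, -0.019]
eef_rot: [3.141, -0.0, 0.09]
force: [-0.1, 0.5, 0.0]
grip_width: 0.0451
grip_force: 0.0
```

Emit:
carry_out --motion "0 0 0 0 0 0 255;0 0 0 0 0 0 255;0 0 0 0 0 0 255;0 0 0 0 0 0 255;0 0 0 0 0 0 255;0 0 0 0 0 0 255;0 0 0 0 0 0 255;0 0 0 0 0 0 255" --grip_force 40

```text
time_s: 17.25
ee_pos: [0.4327, -0.2351, -0.0191]
eef_rot: [3.141, -0.0, 0.09]
force: [-0.9, -0.4, 2.1]
grip_width: 0.0139
grip_force: 40.0
```

Emit:
carry_out --motion "0 0 0.003 0 0 0 255;0 0 0.006 0 0 0 255;0 0 0.01 0 0 0 255;0 0 0.012 0 0 0 255;0 0 0.012 0 0 0 255;0 0 0.012 0 0 0 255;0 0 0.012 0 0 0 255;0 0 0.012 0 0 0 255;0 0 0.012 0 0 0 255;0 0 0.012 0 0 0 255;0 0 0.01 0 0 0 255;0 0 0.007 0 0 0 255;0.004 0.006 0 0 0 -2 255;0.008 0.01 0 0 0 -3 255;0.013 0.015 0 0 0 -3 255;0.013 0.015 0 0 0 -3 255;0.013 0.015 0 0 0 -3 255;0.013 0.015 0 0 0 -3 255;0.013 0.015 0 0 0 -3 255;0.013 0.015 0 0 0 -1.1 255"

```text
time_s: 18.92
ee_pos: [0.5231, -0.1282, 0.101]
eef_rot: [-3.142, 0.0, -0.282]
force: [0.3, -0.3, -1.0]
grip_width: 0.0136
grip_force: 40.0
```

Emit:
carry_out --motion "0.013 0.015 0 -0.2 -0.69 0 255;0.013 0.015 0 -0.4 -1.38 0 255;0.013 0.015 0 -0.4 -1.38 0 255;0.013 0.015 0 -0.4 -1.38 0 255;0.013 0.015 0 -0.4 -1.38 0 255;0.013 0.015 0 -0.4 -1.38 0 255;0.013 0.015 0 -0.4 -1.38 0 255;0.013 0.015 0 -0.4 -1.38 0 255;0.013 0.015 0 -0.4 -1.38 0 255;0.009 0.01 0 -0.4 -1.38 0 255;0.0045 0.0055 0 -0.17 -0.73 0 255;0 0 0 0 0 0 255;0 0 0 0 0 0 255"

```text
time_s: 20.0
ee_pos: [0.6527, 0.0213, 0.1007]
eef_rot: [3.141, -0.25, -0.278]
force: [-0.1, 0.3, -1.1]
grip_width: 0.0138
grip_force: 40.0
```

```bash
python3 - <<'E'
from h import *
o=ctrl.get_obs();print(o["ee_pos"],o["eef_rot"],o["force"],o["grip_width"])
T=R.from_euler('xyz',o["eef_rot"]).as_matrix();print("toolz",T[:,2],"tooly",T[:,1])
c=cam("scene");np.savez("/tmp/sc3",**{k:np.array(v) for k,v in c.items()})
d=cam("wrist");np.savez("/tmp/wr3",**{k:np.array(v) for k,v in d.items()})
a=cv2.resize(c["pixels"][150:290,260:400],(420,420),interpolation=2);b=cv2.resize(d["pixels"][100:340,200:440],(380,420))
cv2.imwrite("pics/p3.png",np.hstack([a,b])[...,::-1])
E
```

```text
[0.65273288 0.02129825 0.10073046] [ 3.14115217 -0.2503611  -0.27821912] [-0.10033742  0.31715357 -1.08318254] 0.013839292293385312
toolz [ 0.23810571 -0.06846757 -0.96882293] tooly [-2.74748596e-01 -9.61516004e-01  4.26754511e-04]
```

View pics/p3.png

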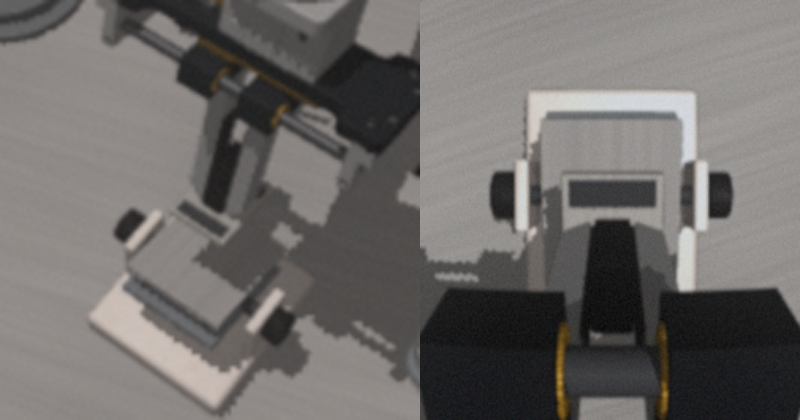

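Wrist view: slide (white frame, crop 565–660, 175–230) hovers square over the face (542–680, 115 at its top edge). I'll measure both in the wrist and scene depth.

```bash
cat >> h.py <<'E'
def wc(c):
    K=c["K"];d=c["range_z"];v,u=np.mgrid[:400,:640];x=(u-K[0,2])/K[0,0];y=(v-K[1,2])/K[0,0];th=np.hypot(x,y);s=np.tan(th)/np.maximum(th,1e-9)
    p=np.stack([x*s*d,-y*s*d,-d],-1);w=p@rot(c).T+np.array(c["position"]);w[d<=0]=np.nan;return w
E
python3 - <<'E'
from h import *
o=ctrl.get_obs();T=R.from_euler('xyz',o["eef_rot"]).as_matrix();N=-T[:,2];X=T[:,0];Y=-T[:,1];U=o["ee_pos"]+.0271*N
print("X",X,"U",U)
for nm,f in(("wr3",wc),("sc3",cloud)):
    c=dict(np.load(f"/tmp/{nm}.npz"));w=f(c)-U;L=np.stack([w@X,w@Y,w@N],-1)*1000 # local to slide underside
    m=np.isfinite(L[...,0])&(abs(L[...,0])<75)&(abs(L[...,1])<75);
    h=np.histogram(L[m][:,2],np.arange(-90,60,4));print(nm,[(int(b),int(n)) for b,n in zip(h[1],h[0])])
    s=m&(L[...,2]>-8)&(L[...,2]<14)&(L[...,0]>12);P=L[s];print("slide n",len(P),np.percentile(P,[2,98],axis=0).round(1).tolist(),np.median(P[:,2]))
    if len(P)>20:
        A=np.c_[P[:,:2],np.ones(len(P))];print(" slide plane",np.linalg.lstsq(A,P[:,2],rcond=None)[0]);print(cv2.minAreaRect(P[:,:2].astype(np.float32)))
    # face
    ff=m&(L[...,2]>-75)&(L[...,2]<-25)&(abs(L[...,1])<45);q=L[ff]
    z0=np.array([np.sum(abs(q[:,2]-k)<2) for k in range(-75,-24)]);k=np.argmax(z0)-75;
    for _ in range(3):
        if _==0: pl=np.array([0,0,k])
        r=q[:,2]-np.c_[q[:,:2],np.ones(len(q))]@pl;i=abs(r)<2.5;pl=np.linalg.lstsq(np.c_[q[i][:,:2],np.ones(i.sum())],q[i][:,2],rcond=None)[0]
    P=q[i];print(" face n",i.sum(),pl,"deg",np.degrees(pl[:2]),cv2.minAreaRect(P[:,:2].astype(np.float32)),np.percentile(P,[1,99],axis=0).round(1).tolist())
E
```

```text
X [ 0.93122753 -0.26696407  0.2480836 ] U [0.6463496  0.02256396 0.12713292]
wr3 [(-90, 20), (-86, 43), (-82, 202), (-78, 262), (-74, 338), (-70, 658), (-66, 672), (-62, 99), (-58, 2521), (-54, 1374), (-50, 0), (-46, 0), (-42, 0), (-38, 0), (-34, 0), (-30, 0), (-26, 0), (-22, 0), (-18, 0), (-14, 0), (-10, 0), (-6, 0), (-2, 0), (2, 1702), (6, 182), (10, 91), (14, 154), (18, 145), (22, 149), (26, 214), (30, 162), (34, 233), (38, 206), (42, 1266), (46, 223), (50, 209), (54, 171)]
slide n 1403 [[12.4, -17.9, 3.4], [25.5, 20.0, 6.4]] 5.046179326867794
 slide plane [-2.25057529e-02  1.06968718e-04  5.44764653e+00]
((18.885316848754883, 1.0656604766845703), (39.773380279541016, 13.696194648742676), 89.87517547607422)
 face n 3856 [ 3.92045440e-03 -7.07737815e-04 -5.43026777e+01] deg [ 0.22462549 -0.04055039] ((-4.106819152832031, 1.8358154296875), (80.91693878173828, 72.59992218017578), 0.03296823799610138) [[-35.1, -33.9, -55.9], [36.1, 37.1, -52.7]]
sc3 [(-90, 5), (-86, 6), (-82, 25), (-78, 210), (-74, 165), (-70, 89), (-66, 147), (-62, 51), (-58, 84), (-54, 969), (-50, 22), (-46, 0), (-42, 0), (-38, 0), (-34, 0), (-30, 0), (-26, 0), (-22, 0), (-18, 0), (-14, 0), (-10, 0), (-6, 0), (-2, 2), (2, 64), (6, 204), (10, 20), (14, 23), (18, 35), (22, 29), (26, 38), (30, 34), (34, 36), (38, 41), (42, 44), (46, 79), (50, 30), (54, 29)]
slide n 152 [[12.4, -18.3, 2.6], [25.7, 19.9, 9.3]] 6.685443703983433
 slide plane [-0.10910195 -0.021053    8.7294502 ]
((19.412078857421875, 0.7443656921386719), (14.455649375915527, 38.89451599121094), 0.7111217975616455)
 face n 1023 [-1.27073500e-03  1.90737066e-03 -5.21745778e+01] deg [-0.07280775  0.10928429] ((-5.906497955322266, 0.5928726196289062), (71.67679595947266, 85.28422546386719), 89.886962890625) [[-46.1, -34.5, -54.5], [36.4, 36.1, -50.0]]
```

Slide and face agree in tilt to about 0.2° and in yaw to about 0.1°. The slide must shift about -3.6 mm along X and +0.3 mm along Y; the gap is about 54 mm. I'll close in 40 mm and recheck.

Emit:
carry_out --motion "0.0008 -0.0002 -0.0049 0 0 0 255;0.0008 -0.0002 -0.0049 0 0 0 255;0.0008 -0.0002 -0.0049 0 0 0 255;0.0008 -0.0002 -0.0049 0 0 0 255;0.0008 -0.0002 -0.0049 0 0 0 255;0.0008 -0.0002 -0.0049 0 0 0 255;0.0008 -0.0001 -0.0049 0 0 0 255;0.0006 -0.0001 -0.0051 0 0 0 255;0 0 0 0 0 0 255;0 0 0 0 0 0 255"

```text
time_s: 20.93
ee_pos: [0.6592, 0.02, 0.061]
eef_rot: [3.141, -0.251, -0.279]
force: [-1.1, 0.6, -0.3]
grip_width: 0.014
grip_force: 40.0
```

```bash
cat > chk.py <<'E'
from h import *
o=ctrl.get_obs();T=R.from_euler('xyz',o["eef_rot"]).as_matrix();N=-T[:,2];X=T[:,0];Y=-T[:,1];U=o["ee_pos"]+.0271*N
print("tcp",o["ee_pos"],"N",N,"F",o["force"],"F.N",o["force"]@N,"t",o["time_s"])
for nm,f in(("wrist",wc),("scene",cloud)):
    c=cam(nm);np.savez(f"/tmp/{nm}4",**{k:np.array(v) for k,v in c.items()})
    w=f(c)-U;L=np.stack([w@X,w@Y,w@N],-1)*1000
    m=np.isfinite(L[...,0])&(abs(L[...,0])<75)&(abs(L[...,1])<45)
    s=m&(L[...,2]>1.5)&(L[...,2]<9)&(abs(L[...,0])<32)&(abs(L[...,1])<23)
    P=L[s&(L[...,0]>9)];print(nm,"slide",len(P),cv2.minAreaRect(P[:,:2].astype(np.float32)),np.percentile(P,[1,99],axis=0).round(1).tolist(),np.linalg.lstsq(np.c_[P[:,:2],np.ones(len(P))],P[:,2],rcond=None)[0])
    ff=m&(L[...,2]>-30)&(L[...,2]<1.5);q=L[ff];k=max(range(-30,2),key=lambda k:np.sum(abs(q[:,2]-k)<2));pl=np.array([0,0,k])
    for _ in range(3):
        r=q[:,2]-np.c_[q[:,:2],np.ones(len(q))]@pl;i=abs(r)<2;pl=np.linalg.lstsq(np.c_[q[i][:,:2],np.ones(i.sum())],q[i][:,2],rcond=None)[0]
    P=q[i];print("  face",i.sum(),pl,cv2.minAreaRect(P[:,:2].astype(np.float32)),np.percentile(P,[.5,99.5],axis=0).round(1).tolist())
E
python3 chk.py
```

```text
tcp [0.6591904  0.02001474 0.06100566] N [-0.2384812   0.06859052  0.96872187] F [-1.13484126  0.64566366 -0.30707128] F.N 0.017458042234734582 t 20.9333
wrist slide 1741 ((17.472415924072266, 0.980255126953125), (16.944177627563477, 39.642112731933594), 0.0006646074471063912) [[9.2, -18.3, 3.4], [25.7, 20.2, 7.8]] [-1.30025029e-02  5.85084975e-04  5.34697670e+00]
  face 5189 [ 2.74469507e-03 -1.00099861e-03 -1.41174261e+01] ((5.350795745849609, 0.4842338562011719), (69.75607299804688, 72.53690338134766), 0.09825699776411057) [[-28.1, -35.3, -15.8], [39.9, 36.3, -12.4]]
scene slide 162 ((17.698165893554688, -0.3891487121582031), (40.246681213378906, 17.18302345275879), 89.84413146972656) [[9.5, -20.3, 2.7], [26.2, 19.4, 8.9]] [-6.78105431e-02 -5.02038247e-04  8.37494501e+00]
  face 688 [-1.25534578e-03 -2.08543073e-03 -1.19392173e+01] ((-1.3692398071289062, -0.22054672241210938), (85.07656860351562, 71.96160125732422), 0.0404982790350914) [[-42.5, -36.0, -13.9], [40.4, 35.2, -10.0]]
```

Now centred within about 0.3 mm with a gap of about 14.2 mm. I'll approach to just before contact, then press slowly.

Emit:
carry_out --motion "0.0006 -0.0002 -0.002 0 0 0 255;0.0006 -0.0002 -0.002 0 0 0 255;0.0006 -0.0001 -0.002 0 0 0 255;0.0005 -0.0002 -0.002 0 0 0 255;0.0005 -0.0001 -0.002 0 0 0 255;0.0005 -0.0001 -0.002 0 0 0 255;0 0 0 0 0 0 255;0 0 0 0 0 0 255;0 0 0 0 0 0 255"

```text
time_s: 21.78
ee_pos: [0.6626, 0.0191, 0.0494]
eef_rot: [3.141, -0.251, -0.279]
force: [-0.7, -0.0, 0.0]
grip_width: 0.014
grip_force: 40.0
```

Emit:
carry_out --motion "0.0002 -0.0001 -0.001 0 0 0 255;0 0 0 0 0 0 255;0.0003 -0.0001 -0.001 0 0 0 255;0 0 0 0 0 0 255;0.0002 0 -0.001 0 0 0 255;0 0 0 0 0 0 255;0 0 0 0 0 0 255;0 0 0 0 0 0 255"

```text
time_s: 22.45
ee_pos: [0.6634, 0.0189, 0.0466]
eef_rot: [3.141, -0.252, -0.279]
force: [0.0, -0.6, 2.1]
grip_width: 0.0138
grip_force: 40.0
```

```bash
python3 chk.py; python3 -c "
from h import *
print(ctrl.get_obs()['moment'])"
```

```text
tcp [0.66343632 0.01889467 0.04655131] N [-0.23938373  0.06863213  0.96849629] F [ 0.04079893 -0.58737449  2.12414045] F.N 2.0071427751842763 t 22.45
wrist slide 1738 ((19.135379791259766, 0.29091453552246094), (20.352602005004883, 40.92338180541992), 0.49424469470977783) [[9.2, -18.4, 3.3], [25.7, 20.2, 7.9]] [-2.10291477e-02 -1.73177570e-03  5.44630298e+00]
  face 5559 [ 0.00161479 -0.00116344 -0.19053347] ((-2.3060836791992188, 0.5046730041503906), (72.39131164550781, 84.39158630371094), 89.93541717529297) [[-43.6, -35.3, -1.8], [39.7, 36.1, 1.3]]
scene slide 218 ((20.538354873657227, -0.11785125732421875), (22.902795791625977, 45.432743072509766), 0.044441238045692444) [[9.2, -22.3, 1.6], [31.5, 22.3, 8.9]] [-0.19765146 -0.01866254  9.75795496]
  face 241 [ 3.34691286e-03  3.26474371e-03 -1.90062080e+01] ((14.202133178710938, 17.105045318603516), (58.72926712036133, 107.94963073730469), 46.945777893066406) [[-42.4, -36.5, -20.7], [39.9, 39.8, -17.0]]
[-0.05163272  0.04542012 -0.03747614]
```

Contact made: force about 2–3 N, and the wrist view puts the face at the slide's underside. Pressing about 4.3 mm more.

Emit:
carry_out --motion "0.0002 -0.0001 -0.001 0 0 0 255;0 0 0 0 0 0 255;0.0003 -0.0001 -0.001 0 0 0 255;0 0 0 0 0 0 255;0.0002 0 -0.001 0 0 0 255;0 0 0 0 0 0 255;0.0003 -0.0001 -0.0012 0 0 0 255;0 0 0 0 0 0 255;0 0 0 0 0 0 255;0 0 0 0 0 0 255;0 0 0 0 0 0 255"

```text
time_s: 23.47
ee_pos: [0.6645, 0.0186, 0.0426]
eef_rot: [3.141, -0.252, -0.279]
force: [-2.6, 0.9, 6.9]
grip_width: 0.0134
grip_force: 40.0
```

```bash
python3 chk.py; python3 - <<'E'
from h import *
print(np.mean([ (ctrl.camera("top"),ctrl.get_obs()["force"])[1] for _ in range(6)],0), ctrl.get_obs()['moment'],ctrl.get_obs()['eef_rot'])
a=dict(np.load("/tmp/wrist4.npz"))["pixels"][90:340,180:460];c=dict(np.load("/tmp/scene4.npz"))["pixels"][150:290,260:400]
cv2.imwrite("pics/p4.png",np.hstack([cv2.resize(c,(400,400),interpolation=2),cv2.resize(a,(400,400))])[...,::-1])
E
```

```text
tcp [0.66445387 0.01860624 0.04255607] N [-0.23948019  0.06863015  0.96847258] F [-2.60333135  0.91222084  6.87677001] F.N 7.346015341208347 t 23.4667
wrist slide 1738 ((18.725704193115234, 1.7744255065917969), (41.72399139404297, 21.355426788330078), 86.6517105102539) [[9.2, -18.4, 3.0], [25.7, 20.2, 7.9]] [-2.38920599e-02 -3.44298064e-03  5.51416900e+00]
  face 5553 [ 0.00141539 -0.00113612 -0.17350704] ((-2.3868751525878906, -4.213008880615234), (84.6589126586914, 81.39025115966797), 0.3604263365268707) [[-43.6, -35.3, -1.8], [39.7, 36.1, 1.3]]
scene slide 234 ((20.614704132080078, -0.07234001159667969), (22.63384246826172, 45.95925521850586), 0.6048262715339661) [[9.3, -22.9, 1.6], [31.4, 22.6, 8.8]] [-0.21311216 -0.01699872  9.79898717]
  face 208 [2.57612042e-04 8.89416803e-04 7.09974921e-01] ((-1.9893760681152344, 0.143951416015625), (84.12361145019531, 89.6040267944336), 1.5446529388427734) [[-44.7, -37.3, -1.2], [39.6, 35.6, 1.5]]
[-2.9689751   0.04927286  6.89172658] [-0.04721368  0.26948258 -0.05148712] [ 3.14143083 -0.2518107  -0.27853928]
```

View pics/p4.png

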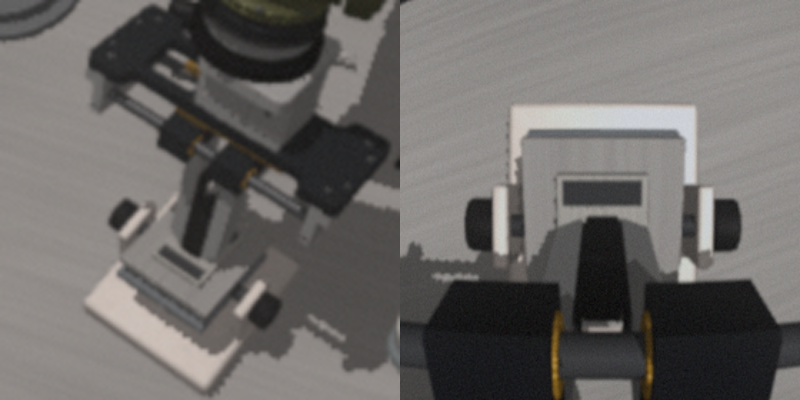

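Slide is centred and down on the face (left crop 185,260; right crop 600,195) at about 8 N. Checking flushness with averaged depth and averaged force/moment.

```bash
cat > flush.py <<'E'
from h import *
o=ctrl.get_obs();T=R.from_euler('xyz',o["eef_rot"]).as_matrix();N=-T[:,2];X=T[:,0];Y=-T[:,1];U=o["ee_pos"]+.0271*N
D=[];F=[];M=[]
for _ in range(10):
    c=cam("wrist");D.append(c["range_z"]);o=ctrl.get_obs();F.append(o["force"]);M.append(o["moment"])
c["range_z"]=np.mean(D,0);w=wc(c)-U;L=np.stack([w@X,w@Y,w@N],-1)*1000;B=np.stack([X,Y,N])
print("F xyz-local",B@np.mean(F,0),"M local",B@np.mean(M,0),"sd",np.std(F,0),np.std(M,0))
def fit(m,n):
    P=L[m];A=np.c_[P[:,:2],np.ones(len(P))];p=np.linalg.lstsq(A,P[:,2],rcond=None)[0]
    for _ in range(3):
        k=abs(P[:,2]-A@p)<1.2;p=np.linalg.lstsq(A[k],P[k][:,2],rcond=None)[0]
    print(n,k.sum(),p.round(4),"sd",(P[k][:,2]-A[k]@p).std())
x,y,z=L[...,0],L[...,1],L[...,2]
fit((x>11)&(x<24)&(y>-17)&(y<18.5)&(z>3)&(z<8),"slide")
fit((x>11)&(x<24)&(abs(y-.5)>23)&(abs(y-.5)<33)&(abs(z)<5),"face sides")
fit((x>29)&(x<38)&(abs(y)<33)&(abs(z)<5),"face far")
for a in range(10,26,3):
    s=(x>a)&(x<a+3);i=np.median(z[s&(y>-17)&(y<18.5)&(z>2)&(z<9)]);j=np.median(z[s&(abs(y-.5)>23)&(abs(y-.5)<33)&(abs(z)<5)]);print(a,round(i,2),round(j,2),round(i-j,2))
E
python3 flush.py
```

```text
F xyz-local [-1.0048645  -0.95876533  7.27781894] M local [-0.17455706  0.22785179 -0.02967506] sd [0.72039009 0.34367708 0.58250661] [0.0199601  0.0430003  0.02690178]
slide 1152 [ 3.2300e-02 -1.3000e-03  4.6399e+00] sd 0.2712300992257565
face sides 601 [ 0.0039 -0.0014 -0.1527] sd 0.19327347432292233
face far 1497 [-0.0004 -0.0013 -0.0474] sd 0.20616914668781383
10 4.89 -0.15 5.04
13 5.24 -0.06 5.3
16 5.28 -0.06 5.34
19 5.36 -0.08 5.44
22 5.18 -0.05 5.23
25 4.35 -0.07 4.42
```

```bash
python3 -c "
from h import *
print(ctrl.hand_in())"
```

```text
the job is handed in; nothing more can be done
None
```

Job handed in: the lid stands on the mat, and the slide is still gripped, centred and flush on the face, pressed in about 5 mm at about 8 N; my first grasp closed above the knob without touching anything, because the real finger end sat about 40 mm above the reported TCP, which I allowed for after that.

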